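# Close the nozzle jar with its screw lid from the drying rack

## Task

The washed lid of the white stoneware nozzle jar is drying on edge in the wire rack; it is the larger of the two black lids there. Put it on the jar and screw it down tight, so that it sits level with its seal pressed firmly on the rim, and let go. Leave the jar standing where it is, the smaller lid in the rack and the other things in their places.

Things in the scene. Friction and masses are not known exactly. Their poses are not given: they have to be found in the camera images.
- lid: Black ribbed screw lid, 62 mm across, 25 mm high, 0.1 kg. Origin: centre of its open mouth; +z along its axis from mouth to flat top. At first it stands on edge in an outer bay of the rack, axis level, mouth towards the robot, flat top away from it; upper edge 68 mm above the table, free 33 mm above the wires. To be screwed on it must lie mouth down and be held round its skirt.
- lid_lug (a point): The lug on the lid's +x axis, 28 mm from its axis, 3.5 mm above the mouth plane. Three such lugs (2.5 mm high, 9 mm long, 4 mm inwards) stand at 0, 120 and 240 degrees about the lid's z, inside the skirt (inner diameter 56 mm). They grip under the jar's thread ridges.
- lid_top (a point): The centre of the lid's flat top, 25 mm along +z from the lid's origin.
- lid_seal (a joint): How far the sprung rubber seal plate under the lid's top is pressed into the lid (m): 0 free, 0.0025 fully pressed. Spring 4 N per mm. When free its face is 17 mm above the mouth plane.
- jar: White stoneware jar with rubber foot, 96 mm across, about 1.7 kg, upright and open, piping nozzles inside. Origin: centre of its underside, +z up. It is not held: it slips round on the table only above about 0.6 N m. Shoulder falls from 94 mm high at the neck (46 mm across) to 76 mm at the outside. A lid set on at any angle rests level with its lugs on the ridges, mouth plane 111.5 to 117 mm up.
- jar_rim (a point): Centre of the jar's rim plane, 126 mm up. Lugs 35 degrees (clockwise) past the ridge starts and under the ridges: the seal touches the rim, mouth plane 109 mm above the jar's underside. From 65 degrees the thread presses the seal in, 1 mm for each 20 degrees more; at about 115 degrees it is fully in and the lid stops.
- jar_thread_start (a point): Start of a thread ridge: on the jar's +x axis, 27 mm from its axis, 118 mm up. Three right-hand ridges (54 mm across, 2 mm thick, lead 18 mm, 180 degrees long) start at 0, 120, 240 degrees about z and descend clockwise seen from above. Turned back (anticlockwise) until its lugs are 8 degrees or more behind the starts, a lid can drop 6 mm, to 111.5 mm; then it screws on clockwise.
- rack: Steel wire drying rack, fixed, 141 mm long (its x, away from the robot), 45 mm wide, 35 mm high. Origin: centre of its underside. Three bays 35 mm apart along x; the two lids stand in the outer bays (x -35 and +35 mm), either way round, axes along the rack's x, 37 mm (large) and 27 mm (small) above the table. The table between rack and jar is bare, behind the scraper.
- small_lid: Smaller black lid of another jar, 47 mm across and 24 mm high, on edge in the other outer bay of the rack (top edge 50 mm above the table). Origin: centre of its mouth, +z towards its flat top. It stays there.
- flour_shaker: Steel shaker with a mesh lid, 67 mm across, 110 mm high, behind the jar. Origin: centre of its underside.
- blue_tin: Closed round blue tin, 68 mm across, 87 mm high, to the right of the jar. Origin: centre of its underside.
- red_tin: Closed round red tin, 91 mm across, 86 mm high, behind the rack on the left. Origin: centre of its underside.
- dough_scraper: Bench scraper lying flat near the front edge, 115x157x29 mm, wooden grip. Origin: centre of its underside.
- wooden_jar: Narrow brown jar with a black cap, 45 mm across, 119 mm high, far right. Origin: centre of its underside.
- portion_cup: Lidded paper portion cup, 56 mm across, 32 mm high, left of the rack. Origin: centre of its underside.
- marker: White and black marker pen lying on the table, 135 mm long, 17 mm thick, in front of the jar on the right. Origin: centre of its underside.
There are look-alikes about, which are no part of the job. What is shaped like the lid but brown or red is not meant.

How it is judged:
At the end, for the whole second after the job is handed in: The large lid is screwed down on the jar: its seal plate is pressed in by more than 1 mm, its mouth plane is 104 to 108.5 mm above the jar's underside, it is centred within 3 mm and level with the jar within 0.03 rad (1.7 degrees); the jar stands upright and nothing moves (value of joint lid_seal above 0.001 m and z of lid in the frame of jar between 0.104 and 0.1085 m and horizontal distance between lid and jar below 0.003 m and angle between the z axis of lid and the z axis of jar, either way round below 0.03 rad and angle between jar's own z axis and vertical below 0.05 rad and linear speed of lid below 0.01 m/s); the robot touches nothing.
It fails at once if the jar is tipped (more than 15 degrees) or pushed away (more than 5 cm) (angle between jar's own z axis and vertical above 0.26 rad or distance of jar from where it was at the start of the episode above 0.05 m).
It fails at once if the small lid is taken out of its bay (moved more than 3 cm) (distance of small_lid from where it was at the start of the episode above 0.03 m).
It fails at once if one of the seven other loose things on the table is knocked over or pushed away (more than 5 cm) (distance of any of flour_shaker, blue_tin, red_tin, dough_scraper, wooden_jar, portion_cup, marker from where it was at the start of the episode above 0.05 m or angle between any of flour_shaker, blue_tin, red_tin, dough_scraper, wooden_jar, portion_cup's own z axis and vertical above 0.5 rad).
It also fails if it takes over 72 s, if anything falls off the work surface, if the arm or the gripper's body presses on something with over 40 N, if the wrist force passes 120 N, or if a joint passes its speed limit or range.

## Robot

A 6-joint arm with a two-finger parallel gripper is mounted at the origin on a cart in front of the work surface, level with it; the furniture and walls round the work are solid. World frame = base frame: x ahead of the robot, y to its left, z up, the work surface at z = 0. Lengths are in m, angles in rad, forces in N, time in s.
With the tool pointing down it reaches from about 0.25 to 0.725 m from the base axis. Payload 9.7 kg.
Tool frame: the origin (TCP) lies at the very end of the fingers, on their centre line; the grasp point (between the pads) lies 19 mm behind it (grip_depth is the distance from the TCP to the grasp point, in m); z points along the fingers, y is the line along which they close (so a half turn about z gives the same grasp; the last joint's range is limited). The gripper opens to 85 mm and grips with 20 to 120 N. Pads are 22 mm wide; open, the fingers measure 114 mm over their backs; the gripper's body (76 mm by 85 mm) begins 54 mm behind the grasp point. The pads swing forward as they close: fully open they stand 13 mm farther back than shut.
Start: joints at [-1.101, 0.087, 0.176, 1.66, 0, 1.571], TCP at [0.249, -0.49, 0.231] pointing down, gripper open.
Joint ranges: [-3.13, 3.13], [-0.85, 1.81], [-1.15, 1.24], [-2.2, 2.28], [-1.44, 1.52], [-3.14, 3.14]. Speed limits (rad/s): [2.22, 2.22, 2.57, 3.14, 3.14, 3.14].

## Interface

Orientations are given as a rotation vector (axis times angle).
In Python, from bench import state, capture, camera_params, finish_job, grip_depth gives the robot as it stands.
- The arm moves only by the tool servo_tool, never from a script. Its argument "rows" is a list that holds one entry, the list of rows, each a list of 7 numbers: the opening, from 0 (shut) to 1 (fully open), then the shift along the world's x, y, z in mm, then the turn, a rotation vector about the world's x, y, z in degrees. In form: [[[hand, tx, ty, tz, ax, ay, az], ...]]. A call has 1 to 12 rows; each row shifts and turns the commanded pose from where the row before left it; what a row does not reach is not made up. A row lasts 1/10 s, in which the tool goes at most 50 mm and 8.59 degrees, less where a joint would pass 70% of its speed; a pose out of reach is approached as far as the arm can. A call with a gripper value outside its range is refused whole. The fingers move at their own pace and stop on an object; "force" is the grip in N (left out, the last holds). Time passes only in rows, so rows that do not move let the fingers close. It gives the time, the measured TCP pose, the force, the opening and the grip force at its end, in the units of the state.
- state(): the state, without advancing time (a new reading comes with each control period).
- capture(name): name is "side" or "top" or "wrist"; returns (picture, depth): 384x512x3 uint8, red, green, blue; 384x512 float32, m along the optical axis (not along the pixel's ray), 0 where there is no reading.
- camera_params(name): a dict with "fx", "fy", "cx", "cy" (pixels), "origin" and "attitude" of the camera in the world; the wrist camera has in their place "T_tool_cam" (4x4, takes a point from camera to tool coordinates, whose origin is the TCP and whose axes are the flange's). Camera axes: x right, y down, z forward; pixel columns grow to the right and rows downward; lengths in m; the calibration is good to about 2 mm. The wrist camera is an equidistant fisheye: a pixel r from the principal point sees the ray r / f radians off the axis. A picture is of the moment at which its call begins: read the wrist's pose just before it. camera_params takes no time and is no camera call.
- finish_job(): hands the job in; it is judged then, once.
The state is a dict: "time_s": time; "joints": joint angles; "qvel": joint speeds; "joint_efforts": joint torques, N m; "eef_pos": TCP position; "tcp_rot": TCP orientation; "force": force on the tool from outside, world axes, zero at the start; "moment": the same for the moment, N m; "grip_width": opening from 0.0 (shut) to 1.0 (fully open); "finger_force": force on a finger pad.
Only numpy, scipy, OpenCV 4.12 (cv2) and the standard library are available. Lean on these libraries where they do the work, as an engineer would, in place of code of your own. Each camera call takes 0.05 s, during which the arm holds its last target. There are 200 camera calls.

## Working session

There is one attempt and no reset: what is moved stays moved. The work goes in short steps, Python scripts to look and compute and a tool call to move; the robot and the scene stay as the last step left them, time stands still between calls to the robot, and variables do not carry over. Pictures are saved under pics/ and viewed, at most 10 in all, crops included, and the job is handed in when it is done.

Besides the shell and the picture viewer there is one more tool, called after "Emit:" by a JSON object that holds its "api" and its "payload", one argument or row to a line. servo_tool: Moves the arm, as the interface text tells. Its arguments: {"type":"object","properties":{"rows":{"type":"array","items":{"type":"array","items":{"type":"array","items":{"type":"number"}}}},"force":{"type":"number"}},"required":["rows"]}

```bash
mkdir -p pics; cat > h.py <<'E'
import numpy as np, cv2
from scipy.spatial.transform import Rotation as R
from bench import *
def cloud(name,d=None):
    p=camera_params(name)
    v,u=np.mgrid[0:384,0:512].astype(float)
    c=np.stack([(u-p['cx'])/p['fx']*d,(v-p['cy'])/p['fy']*d,d],-1)
    A=np.array(p['attitude'],float)
    A=A if A.shape==(3,3) else R.from_rotvec(A).as_matrix()
    return c@A.T+np.array(p['origin'])
E
python3 - <<'E'
from h import *
s=state();print(s)
for n in('top','side'):
    p=camera_params(n);print(n,p)
    im,d=capture(n);np.savez(n+'.npz',im=im,d=d)
    cv2.imwrite(f'pics/{n}.png',cv2.resize(im[:,:,::-1],(800,600)))
print(camera_params('wrist'),grip_depth)
E
```

```text
{'time_s': 0.0, 'joints': array([-1.10098426e+00,  8.74509365e-02,  1.75155699e-01,  1.65983664e+00,
       -1.40074039e-05,  1.57082177e+00]), 'qvel': array([-0.0001409 ,  0.00029204, -0.00121685, -0.00263838,  0.00111948,
        0.00014575]), 'joint_efforts': array([ 5.95618585e-04, -5.20380878e+01,  4.64810872e+01,  1.61584339e-02,
        6.03636181e-05, -4.03130073e-06]), 'eef_pos': array([ 0.24888392, -0.49019881,  0.23059918]), 'tcp_rot': array([-3.05406186e+00, -7.30870324e-01,  5.09497754e-04]), 'force': array([-0.74121853, -0.36124223, -0.08953144]), 'moment': array([ 0.00086792, -0.00365942,  0.03843252]), 'finger_force': 0.0, 'grip_width': 1.0000309609336038}
top {'fx': 482.2693442484436, 'fy': 482.2693442484436, 'cx': 261.10177762933654, 'cy': 187.99306233188054, 'origin': array([ 0.32696815, -0.02652649,  1.68253255]), 'attitude': array([-2.13677358,  2.16881476, -0.13963612])}
side {'fx': 374.9101962142609, 'fy': 374.9101962142609, 'cx': 251.5030756233978, 'cy': 188.624648673088, 'origin': array([0.60294918, 0.97528142, 0.52252768]), 'attitude': array([-0.09636462, -2.58684702,  1.69410796])}
{'fx': 297.3186396354542, 'fy': 297.3186396354542, 'cx': 256.35975392139017, 'cy': 188.6234185912096, 'T_tool_cam': array([[ 3.43998579e-04, -9.56046630e-01, -2.93214464e-01,
         7.43221621e-02],
       [ 9.99999338e-01,  6.91541465e-06,  1.15064887e-03,
        -5.41549976e-04],
       [-1.09804628e-03, -2.93214666e-01,  9.56046000e-01,
        -1.41922020e-01],
       [ 0.00000000e+00,  0.00000000e+00,  0.00000000e+00,
         1.00000000e+00]])} 0.0187
```

View pics/top.png

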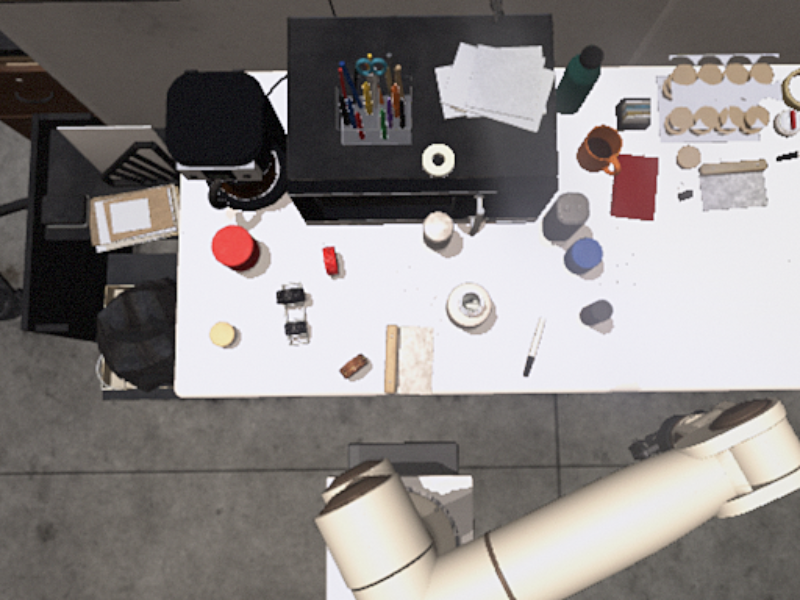

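View pics/side.png

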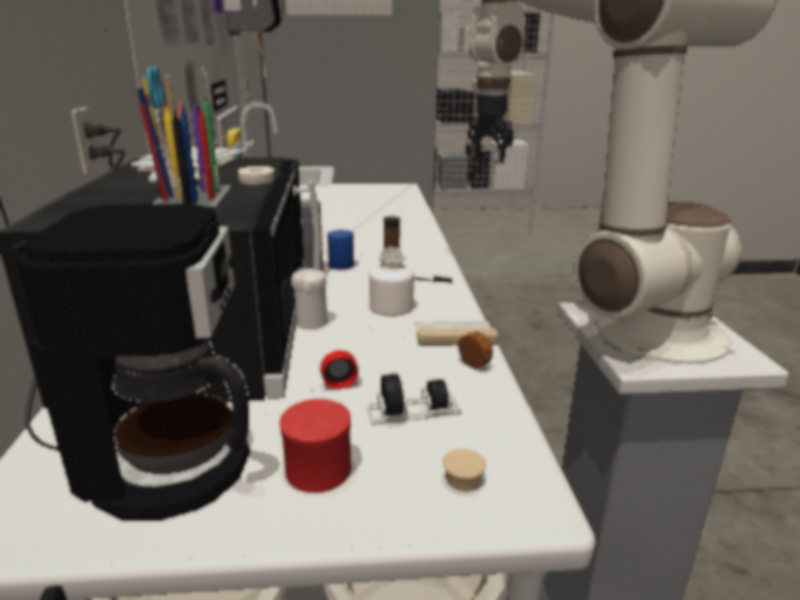

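The top view shows the rack at about (292,312), with two black lids in it. The far one at (290,296) is the larger, the near one at (296,328) the smaller. Look-alikes: a red lid at (330,260) and a brown one at (354,366). The white jar is at (469,305). The side view agrees: the larger black lid is at (392,395), the small one at (437,393).

```bash
python3 - <<'E'
from h import *
z=np.load('top.npz');im,d=z['im'],z['d'];P=cloud('top',d)
cv2.imwrite('pics/crop.png',cv2.resize(im[170:235,165:225,::-1],(600,650))[:600])
g=im.max(2)
def rep(n,m):
    q=P[m];print(n,m.sum(),q.min(0).round(4),q.max(0).round(4),'med',np.median(q,0).round(4))
def box(u0,u1,v0,v1):
    m=np.zeros(g.shape,bool);m[int(v0*.64):int(v1*.64),int(u0*.64):int(u1*.64)]=1;return m
b=box(268,320,275,355)
for n,bb in(('big',box(268,315,275,311)),('small',box(268,320,315,345))):
    m=bb&(g<70)&(P[...,2]>.01);rep(n,m)
    zt=P[m][:,2].max();m2=m&(P[...,2]>zt-.006);rep(n+' top',m2)
m=b&(P[...,2]>.015)&(P[...,2]<.045)&(g>80);rep('rackwire',m)
r=cv2.minAreaRect(P[m][:,:2].astype(np.float32));print(r)
# jar
jb=box(435,505,270,340)
m=jb&(P[...,2]>.115)&(P[...,2]<.135);rep('jar rim',m)
(c,r)=cv2.minEnclosingCircle(P[m][:,:2].astype(np.float32));print(c,r)
m=jb&(P[...,2]>.06)&(P[...,2]<.135);(c,r)=cv2.minEnclosingCircle(P[m][:,:2].astype(np.float32));print(c,r)
m=box(0,800,0,600)&(P[...,2]<.02)&(P[...,2]>-.02)&(g>180);rep('table',m)
rep('redlid',box(315,345,240,280)&(im[...,0]>120)&(im[...,1]<80))
# side view
z=np.load('side.npz');im,d=z['im'],z['d'];P=cloud('side',d);g=im.max(2)
for n,bb in(('sbig',box(375,408,370,415)),('ssmall',box(422,452,375,410))):
    rep(n,bb&(g<70)&(d>0)&(P[...,2]>.012))
E
```

```text
big 115 [ 0.327  -0.0265  0.0117] [0.5555 0.2633 1.6825] med [0.5406 0.2281 0.0598]
big top 1 [ 0.327  -0.0265  1.6825] [ 0.327  -0.0265  1.6825] med [ 0.327  -0.0265  1.6825]
small 66 [0.4603 0.2013 0.0108] [0.4854 0.2426 0.0537] med [0.4738 0.2206 0.0454]
small top 23 [0.4636 0.2037 0.0479] [0.484  0.2372 0.0537] med [0.4774 0.2203 0.0507]
rackwire 78 [0.4459 0.1975 0.0163] [0.5685 0.2626 0.0446] med [0.4945 0.2212 0.0343]
((0.5078774690628052, 0.23070403933525085), (0.123175710439682, 0.061297252774238586), 2.6178417205810547)
jar rim 78 [ 0.4911 -0.1821  0.115 ] [ 0.5417 -0.1298  0.1328] med [ 0.5202 -0.1558  0.122 ]
(0.5166496634483337, -0.15667423605918884) 0.027057349681854248
(0.5161246061325073, -0.15642230212688446) 0.04818805307149887
table 49192 [-0.1079 -0.9496 -0.019 ] [1.0995 0.7438 0.02  ] med [ 5.552e-01 -3.438e-01 -1.000e-04]
redlid 108 [ 0.327  -0.0265  0.0009] [0.6493 0.1594 1.6825] med [0.6148 0.1441 0.0575]
sbig 274 [0.531  0.226  0.0195] [0.5591 0.2671 0.0687] med [0.5452 0.2579 0.051 ]
ssmall 173 [0.4631 0.2188 0.0137] [0.4872 0.2495 0.0513] med [0.4764 0.2424 0.0392]
```

View pics/crop.png

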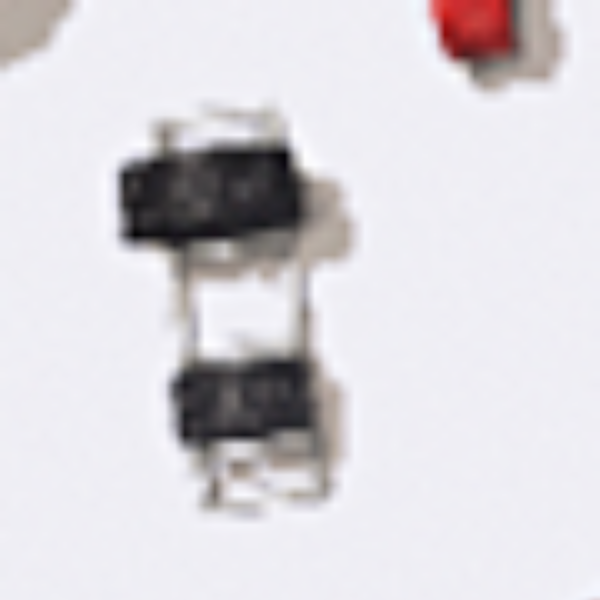

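The enlarged crop confirms the large black lid at crop (210,195), with the small one at (243,400). The rack's x axis is turned about 8° to the left. The jar is at (0.516, -0.1565) and the lid near (0.543, 0.230).

Emit:
{"api": "servo_tool", "payload": {
  "rows": [
    [[1, 16, 45, 6, 0, 0, -1], [1, 16, 45, 6, 0, 0, -1], [1, 16, 45, 6, 0, 0, -1], [1, 16, 45, 6, 0, 0, -1], [1, 16, 45, 6, 0, 0, -1], [1, 16, 45, 6, 0, 0, -1], [1, 16, 45, 6, 0, 0, -1], [1, 16, 45, 6, 0, 0, -1]]
  ]
}}

```text
time_s: 0.9
eef_pos: [0.377, -0.1286, 0.2794]
tcp_rot: [3.099, 0.515, 0.0]
force: [1.5, 0.0, 1.2]
grip_width: 0.999
finger_force: 0.0
```

```bash
python3 - <<'E'
from h import *
s=state();print(s['time_s'],s['eef_pos'],s['joints'].round(3)); M=R.from_rotvec(s['tcp_rot']).as_matrix();print(M.round(3))
E
```

```text
0.9 [ 0.37702784 -0.12855103  0.27942111] [-0.329 -0.246 -0.04   1.776 -0.     2.484]
[[ 0.946  0.323  0.   ]
 [ 0.323 -0.946 -0.   ]
 [ 0.     0.    -1.   ]]
```

Emit:
{"api": "servo_tool", "payload": {
  "rows": [
    [[1, 8, 18, -2, 0, 0, 8.5], [1, 8, 18, -2, 0, 0, 8.5], [1, 8, 18, -2, 0, 0, 8.5], [1, 8, 18, -2, 0, 0, 8.5], [1, 8, 18, -2, 0, 0, 8.5], [1, 8, 18, -2, 0, 0, 8.5], [1, 8, 18, -2, 0, 0, 8.5], [1, 8, 18, -2, 0, 0, 8.5], [1, 8, 18, -2, 0, 0, 8.5], [1, 8, 18, -2, 0, 0, 8.5]]
  ]
}}

```text
time_s: 1.9
eef_pos: [0.4571, 0.0504, 0.2589]
tcp_rot: [-1.928, -2.48, 0.001]
force: [1.0, -0.1, 0.3]
grip_width: 1.001
finger_force: 0.0
```

Emit:
{"api": "servo_tool", "payload": {
  "rows": [
    [[1, 8, 18, -6, 0, 0, 8.5], [1, 8, 18, -6, 0, 0, 8.5], [1, 8, 18, -6, 0, 0, 8.5], [1, 8, 18, -6, 0, 0, 8.5], [1, 8, 18, -6, 0, 0, 8.5], [1, 8, 18, -6, 0, 0, 8.5], [1, 8, 18, -6, 0, 0, 8.5], [1, 8, 18, -6, 0, 0, 8.5], [1, 8, 18, -6, 0, 0, 8.5], [1, 0, 0, 0, 0, 0, 8.5]]
  ]
}}

```text
time_s: 2.9
eef_pos: [0.5291, 0.2132, 0.2033]
tcp_rot: [0.256, -3.129, 0.001]
force: [-0.5, -0.1, -0.2]
grip_width: 0.998
finger_force: 0.0
```

```bash
cat >> h.py <<'E'
def wcloud(s,d):
    p=camera_params('wrist');v,u=np.mgrid[0:384,0:512].astype(float)
    x=u-p['cx'];y=v-p['cy'];r=np.hypot(x,y)+1e-9;t=r/p['fx'];k=np.tan(np.minimum(t,1.45))/r
    c=np.stack([x*k*d,y*k*d,d,np.ones_like(d)],-1)
    T=np.eye(4);T[:3,:3]=R.from_rotvec(s['tcp_rot']).as_matrix();T[:3,3]=s['eef_pos']
    return (c@(T@p['T_tool_cam']).T)[...,:3]
E
python3 - <<'E'
from h import *
s=state();print(s['time_s'],s['eef_pos'],s['joints'].round(3))
M=R.from_rotvec(s['tcp_rot']).as_matrix();print(M.round(3))
im,d=capture('wrist');np.savez('w1.npz',im=im,d=d);cv2.imwrite('pics/w1.png',im[:,:,::-1])
P=wcloud(s,d);g=im.max(2)
near=(abs(P[...,0]-.543)<.03)&(abs(P[...,1]-.23)<.045)
m=near&(P[...,2]>.045)&(P[...,2]<.085)&(g<90)
q=P[m];print(m.sum(),q.min(0),q.max(0),np.median(q,0))
t=q[q[:,2]>np.percentile(q[:,2],60)];r=cv2.minAreaRect(t[:,:2].astype(np.float32));print('toprect',r,len(t))
r=cv2.minAreaRect(q[:,:2].astype(np.float32));print('rect',r)
near=(abs(P[...,0]-.475)<.03)&(abs(P[...,1]-.22)<.035)
m=near&(P[...,2]>.03)&(P[...,2]<.06)&(g<90);q=P[m]
if len(q):print('small',len(q),q.min(0),q.max(0),cv2.minAreaRect(q[:,:2].astype(np.float32)))
E
```

```text
2.9 [0.52908839 0.21315742 0.20326362] [0.383 0.13  0.168 1.612 0.    0.22 ]
[[-0.987 -0.162 -0.002]
 [-0.162  0.987 -0.001]
 [ 0.002 -0.    -1.   ]]
1344 [0.52797799 0.20346268 0.04524629] [0.56042705 0.26410305 0.06937251] [0.54388942 0.23281793 0.06431916]
toprect ((0.5446358919143677, 0.23453639447689056), (0.02534574270248413, 0.02982581965625286), 8.215570449829102) 538
rect ((0.5445114970207214, 0.23441189527511597), (0.025602256879210472, 0.059048622846603394), 8.062338829040527)
small 1104 [0.45594918 0.20029901 0.03007454] [0.49575333 0.2480914  0.05166743] ((0.47357654571533203, 0.22373272478580475), (0.038269124925136566, 0.046399183571338654), 11.390061378479004)
```

View pics/w1.png

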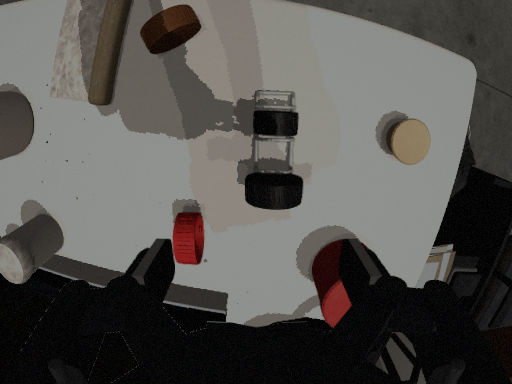

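The wrist view shows the big lid at (274,190), between the small lid at (275,122) and the fingers. The red lid is at (188,238). The lid's centre is at (0.5445, 0.2345), top 69 mm, width 25 mm, yaw 8.1°, all as described.

I'll lean the tool 20° back, approach along its axis and look at the pose before closing.

Emit:
{"api": "servo_tool", "payload": {
  "rows": [
    [[1, 12.5, 6.5, -18, 0, 0, -1.2], [1, 12.5, 6.5, -18, -0.9, 6.6, 0], [1, 12.5, 6.5, -18, -0.9, 6.6, 0], [1, 12.5, 6.5, -18, -1.0, 6.6, 0], [1, 0, 0, 0, 0, 0, 0], [1, 0, 0, 0, 0, 0, 0]]
  ]
}}

```text
time_s: 3.55
eef_pos: [0.5778, 0.2366, 0.1316]
tcp_rot: [0.184, -2.795, 0.038]
force: [-0.3, -0.1, 0.5]
grip_width: 0.999
finger_force: 0.0
```

```bash
python3 - <<'E'
from h import *
s=state();print(s['time_s'],s['eef_pos'],s['joints'].round(3),s['force'].round(1))
M=R.from_rotvec(s['tcp_rot']).as_matrix();print(M.round(3))
t=np.array([.5445,.2345,.037])+.0187*M[:,2];print(((t-s['eef_pos'])*1e3).round(1))
E
```

```text
3.55 [0.57779846 0.23660782 0.13156323] [0.356 0.625 0.624 1.904 0.071 0.213] [-0.3 -0.1  0.5]
[[-0.934 -0.132 -0.331]
 [-0.123  0.991 -0.048]
 [ 0.335 -0.004 -0.942]]
[ -39.5   -3.  -112.2]
```

Emit:
{"api": "servo_tool", "payload": {
  "rows": [
    [[1, -8, -0.6, -22.5, 0, 0, 0], [1, -8, -0.6, -22.5, 0, 0, 0], [1, -8, -0.6, -22.5, 0, 0, 0], [1, -8, -0.6, -22.5, 0, 0, 0], [1, -7.5, -0.6, -22.2, 0, 0, 0], [1, 0, 0, 0, 0, 0, 0]]
  ]
}}

```text
time_s: 4.15
eef_pos: [0.5366, 0.2336, 0.0259]
tcp_rot: [0.188, -2.804, 0.034]
force: [0.2, -0.7, -0.6]
grip_width: 1.002
finger_force: 0.0
```

Emit:
{"api": "servo_tool", "payload": {
  "rows": [
    [[0.6, 0, 0, 0, 0, 0, 0], [0.6, 0, 0, 0, 0, 0, 0], [0.6, 0, 0, 0, 0, 0, 0], [0.6, 0, 0, 0, 0, 0, 0], [0.6, 0, 0, 0, 0, 0, 0], [0.6, 0, 0, 0, 0, 0, 0], [0.6, 0, 0, 0, 0, 0, 0], [0.6, 0, 0, 0, 0, 0, 0]]
  ],
  "force": 40
}}

```text
time_s: 4.95
eef_pos: [0.5395, 0.2339, 0.0274]
tcp_rot: [0.188, -2.805, 0.034]
force: [-0.8, -3.4, 12.7]
grip_width: 0.714
finger_force: 41.3
```

The TCP stopped 7 mm short of the target height. I'll open, go deeper and regrip.

Emit:
{"api": "servo_tool", "payload": {
  "rows": [
    [[1, 0, 0, 0, 0, 0, 0], [1, 0, 0, 0, 0, 0, 0], [1, 0, 0, 0, 0, 0, 0], [1, 0, 0, 0, 0, 0, 0], [1, 0, 0, -3, 0, 0, 0], [1, 0, 0, -3, 0, 0, 0], [1, 0, 0, -2, 0, 0, 0], [1, 0, 0, 0, 0, 0, 0], [1, 0, 0, 0, 0, 0, 0]]
  ]
}}

```text
time_s: 5.85
eef_pos: [0.5381, 0.2339, 0.0153]
tcp_rot: [0.189, -2.8, 0.035]
force: [0.4, 0.4, -0.6]
grip_width: 1.001
finger_force: 0.0
```

```bash
python3 - <<'E'
from h import *
s=state();print(s['time_s'],s['eef_pos'],s['force'].round(1))
M=R.from_rotvec(s['tcp_rot']).as_matrix()
t=np.array([.5445,.2345,.037])+.0187*M[:,2];print(((t-s['eef_pos'])*1e3).round(1))
im,d=capture('wrist');cv2.imwrite('pics/w2.png',im[:,:,::-1])
P=wcloud(s,d);g=im.max(2)
near=(abs(P[...,0]-.543)<.03)&(abs(P[...,1]-.233)<.035)
m=near&(P[...,2]>.05)&(P[...,2]<.085)&(g<90)
q=P[m];print(m.sum(),q.min(0),q.max(0),cv2.minAreaRect(q[:,:2].astype(np.float32)))
E
```

```text
5.85 [0.5381271  0.23389482 0.01531179] [ 0.4  0.4 -0.6]
[ 0.3 -0.3  4. ]
8052 [0.52890422 0.19804266 0.0500016 ] [0.56061369 0.26368187 0.08149886] ((0.5455405712127686, 0.2303207516670227), (0.02557552047073841, 0.0658634826540947), 7.994230270385742)
```

View pics/w2.png

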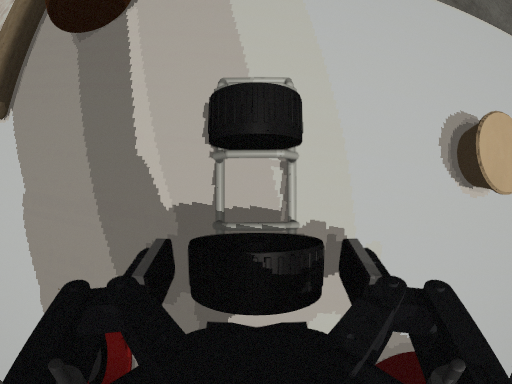

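The fingers straddle the big lid at (256,270) evenly, and it is still standing in its bay. I'll close.

Emit:
{"api": "servo_tool", "payload": {
  "rows": [
    [[0.6, 0, 0, 2, 0, 0, 0], [0.6, 0, 0, 0, 0, 0, 0], [0.6, 0, 0, 0, 0, 0, 0], [0.6, 0, 0, 0, 0, 0, 0], [0.6, 0, 0, 0, 0, 0, 0], [0.6, 0, 0, 0, 0, 0, 0], [0.6, 0, 0, 0, 0, 0, 0], [0.6, 0, 0, 0, 0, 0, 0]]
  ],
  "force": 40
}}

```text
time_s: 6.7
eef_pos: [0.5385, 0.2338, 0.0182]
tcp_rot: [0.189, -2.801, 0.035]
force: [0.5, -1.8, 5.8]
grip_width: 0.716
finger_force: 43.0
```

Emit:
{"api": "servo_tool", "payload": {
  "rows": [
    [[0.6, 0, 0, 8, 0, 0, 0], [0.6, 0, 0, 16, 0, 0, 0], [0.6, 0, 0, 25, 0, 0, 0], [0.6, 0, 0, 30, 0, 0, 0], [0.6, 0, 0, 30, 0, 0, 0], [0.6, 0, 0, 30, 0, 0, 0], [0.6, 0, 0, 30, 0, 0, 0], [0.6, 0, 0, 30, 0, 0, 0], [0.6, 0, 0, 30, 0, 0, 0], [0.6, 0, 0, 0, 0, 0, 0]]
  ]
}}

```text
time_s: 7.7
eef_pos: [0.5385, 0.2342, 0.2517]
tcp_rot: [0.19, -2.807, 0.032]
force: [0.5, 0.0, -1.2]
grip_width: 0.715
finger_force: 43.9
```

```bash
python3 - <<'E'
from h import *
s=state();print(s['time_s'],s['eef_pos'],s['force'].round(1),s['joints'].round(3),s['grip_width'])
im,d=capture('wrist');cv2.imwrite('pics/w3.png',im[150:384,:,::-1])
E
```

```text
7.7 [0.53848378 0.23418712 0.25169792] [ 0.5  0.  -1.2] [0.373 0.555 0.76  2.097 0.076 0.226] 0.7148961508710676
```

View pics/w3.png

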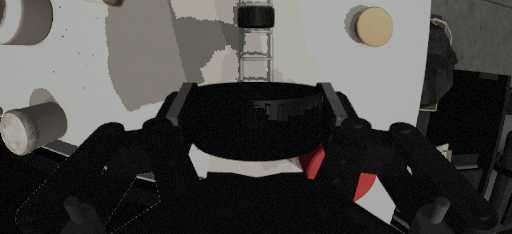

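The lid is held square between the fingers, and the small lid is still in the rack at (255,15). Next I'll swing to the jar, pitching the tool forward 90° so the mouth points down.

Emit:
{"api": "servo_tool", "payload": {
  "rows": [
    [[0.6, 0, -33, 5, 0, 0, -8.4], [0.6, 0, -33, 5, 0, 0, -8.4], [0.6, 0, -33, 5, 0, 0, -8.4], [0.6, 0, -33, 5, -2.45, -8.03, 0], [0.6, 0, -33, 5, -2.45, -8.03, 0], [0.6, 0, -33, 5, -2.45, -8.03, 0], [0.6, 0, -33, 5, -2.45, -8.03, 0], [0.6, 0, -33, 5, -2.45, -8.03, 0], [0.6, 0, -33, 5, -2.45, -8.03, 0], [0.6, 0, -33, 5, -2.45, -8.03, 0], [0.6, 0, -33, 0, -2.45, -8.03, 0], [0.6, 0, -33, 0, -2.45, -8.03, 0]]
  ]
}}

```text
time_s: 8.95
eef_pos: [0.5376, -0.1627, 0.2968]
tcp_rot: [0.325, 2.131, -0.167]
force: [0.6, -0.3, -1.8]
grip_width: 0.711
finger_force: 44.0
```

Emit:
{"api": "servo_tool", "payload": {
  "rows": [
    [[0.6, 0, 0, 0, -2.1, -6.9, 0], [0.6, 0, 0, 0, -2.1, -6.9, 0], [0.6, 0, 0, 0, 0, 0, 0], [0.6, 0, 0, 0, 0, 0, 0]]
  ]
}}

```text
time_s: 9.35
eef_pos: [0.5806, -0.1746, 0.2969]
tcp_rot: [0.294, 1.918, -0.19]
force: [-0.4, 0.2, -0.8]
grip_width: 0.714
finger_force: 44.0
```

```bash
cat > w.py <<'E'
from h import *
s=state();print(s['time_s'],s['eef_pos'],s['force'].round(1),s['joints'].round(3),s['grip_width'])
M=R.from_rotvec(s['tcp_rot']).as_matrix();print(M.round(3))
print('grasp pt',s['eef_pos']-.0187*M[:,2])
E
cat > w4.py <<'E'
from w import *
for n in ('side','top'):
    im,d=capture(n);P=cloud(n,d);g=im.max(2);np.savez(n+'2.npz',im=im,d=d)
    m=(g<60)&(np.linalg.norm(P-(s['eef_pos']-.0187*M[:,2]),axis=-1)<.045)
    q=P[m];print(n,m.sum(),np.percentile(q,[1,50,99],axis=0).round(4))
    v,u=np.where(m);a,b=int(v.mean()),int(u.mean())
    cv2.imwrite(f'pics/{n}2.png',cv2.resize(im[max(a-50,0):a+50,max(b-65,0):b+65,::-1],None,fx=6,fy=6))
E
python3 w4.py
```

```text
9.35 [ 0.58055466 -0.17458754  0.29693539] [-0.4  0.2 -0.8] [-0.29  -0.847 -0.894  0.318 -0.005  0.011] 0.7143614846215608
[[-0.338  0.294  0.894]
 [ 0.113  0.956 -0.272]
 [-0.934  0.009 -0.357]]
grasp pt [ 0.56383847 -0.16950934  0.30360403]
side 66 [[ 0.5319 -0.1806  0.2943]
 [ 0.5696 -0.1528  0.3122]
 [ 0.5923 -0.1259  0.3193]]
top 47 [[ 0.5314 -0.2003  0.2964]
 [ 0.5618 -0.1527  0.3143]
 [ 0.589  -0.1268  0.3233]]
```

View pics/side2.png

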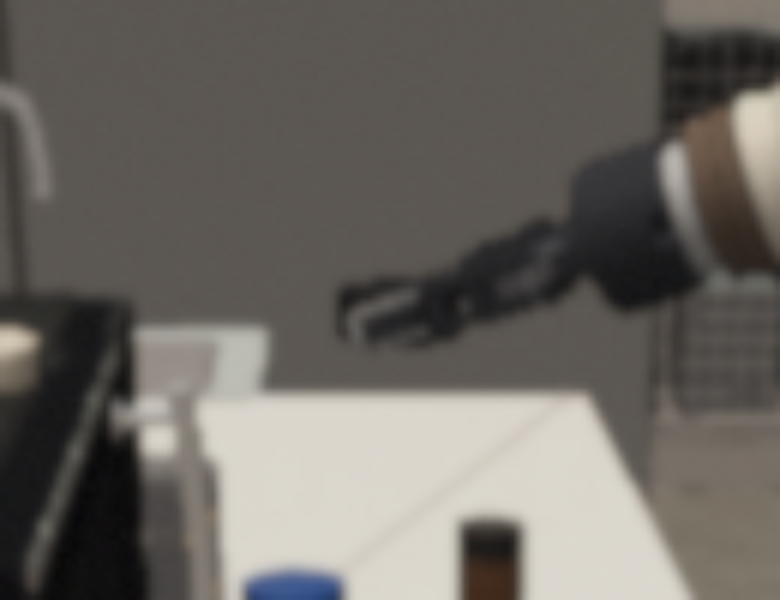

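```bash
cat > kin.py <<'E'
from h import *
from scipy.optimize import lsq_linear
D=np.array([(.0875,.1752,1.6598,.5498,.2306),(-.246,-.040,1.776,.3983,.2794),(.13,.168,1.612,.5704,.2033),(.625,.624,1.904,.6243,.1316),(.555,.760,2.097,.5872,.2517),(-.847,-.894,.318,.6063,.2969)])
def rows(a,b,c):
    f=a-b;p=f+c
    return [[1,0,np.sin(a),np.cos(f),np.sin(f),np.cos(p)],[0,1,np.cos(a),-np.sin(f),np.cos(f),-np.sin(p)]]
A=np.concatenate([rows(*d[:3]) for d in D]);y=D[:,3:].ravel()
x=np.linalg.lstsq(A,y,rcond=None)[0];
if __name__=='__main__':
    print(x.round(4),(A@x-y).round(4)*1e3)
    from scipy.optimize import fsolve
    for psi in (19.1,25,30,35,40):
      for r,z in ((.5392+.0187*np.cos(np.radians(psi)),.124),(.5392+.0187*np.cos(np.radians(psi)),.2),(.5392+.0187*np.cos(np.radians(psi)),.27)):
        P=np.radians(psi);z=z-.0187*np.sin(P)
        F=lambda q:np.array(rows(q[0],q[1],P-q[0]+q[1]))@x-[r,z]
        q,i,ok,_=fsolve(F,[-.6,-.7],full_output=True);print(psi,z.round(3),q.round(3),(P-q[0]+q[1]).round(3),ok)
E
python3 kin.py
```

```text
[0.0007 0.1596 0.4205 0.5183 0.0366 0.4293] [ 0.2  0.4  0.3  0.5  0.   0.2 -0.  -0.5 -0.4 -0.7 -0.1  0.1]
19.1 0.118 [-0.994 -1.318] 0.009 1
19.1 0.194 [-1.068 -1.192] 0.209 1
19.1 0.264 [-1.064 -1.056] 0.341 1
25 0.116 [-0.951 -1.228] 0.16 1
25 0.192 [-0.997 -1.095] 0.338 1
25 0.262 [-0.986 -0.957] 0.466 1
30 0.115 [-0.896 -1.146] 0.273 1
30 0.191 [-0.929 -1.011] 0.441 1
30 0.261 [-0.915 -0.871] 0.568 1
35 0.113 [-0.832 -1.063] 0.379 1
35 0.189 [-0.856 -0.926] 0.541 1
35 0.259 [-0.841 -0.785] 0.667 1
40 0.112 [-0.761 -0.979] 0.481 1
40 0.188 [-0.78 -0.84] 0.638 1
40 0.258 [-0.764 -0.698] 0.764 1
```

Joint 2's limit stops the arm holding the lid level over the jar. I'll set the lid down on the bare table instead, tilted, so it drops mouth down, and regrip it from above.

Emit:
{"api": "servo_tool", "payload": {
  "rows": [
    [[0.6, -3, 32, 0, 0, 0, 7.3], [0.6, -3, 32, 0, 0, 0, 7.3], [0.6, -3, 32, 0, 0, 0, 7.4], [0.6, -3, 32, -35, -0.6, 7.25, 0], [0.6, -3, 32, -35, -0.6, 7.25, 0], [0.6, -3, 32, -35, -0.6, 7.25, 0], [0.6, -3, 32, -35, -0.6, 7.25, 0], [0.6, 0, 0, 0, 0, 0, 0], [0.6, 0, 0, 0, 0, 0, 0]]
  ]
}}

```text
time_s: 10.35
eef_pos: [0.574, 0.0461, 0.1606]
tcp_rot: [-0.099, 2.443, 0.051]
force: [-0.2, -0.1, -0.5]
grip_width: 0.718
finger_force: 44.2
```

```bash
python3 - <<'E'
from w import *
z=np.load('top.npz');P=cloud('top',z['d'])
m=(P[...,0]>.4)&(P[...,0]<.75)&(P[...,1]>-.02)&(P[...,1]<.14)&(P[...,2]>.008)&(P[...,2]<.4);q=P[m]
b=(q[:,0]>.48)&(q[:,0]<.62)&(q[:,1]<.12);print('in spot',b.sum());print('scraper xmax',q[(q[:,0]<.52)].max(0),'far',q[q[:,0]>.55].min(0))
E
```

```text
10.35 [0.57402024 0.04609377 0.16062218] [-0.2 -0.1 -0.5] [ 0.072 -0.548 -0.673  0.749  0.017 -0.003] 0.7182297638188095
[[-0.764 -0.085  0.639]
 [-0.058  0.996  0.063]
 [-0.642  0.011 -0.767]]
grasp pt [0.56206768 0.04492281 0.17495588]
in spot 29
scraper xmax [0.50919994 0.13253797 0.06709895] far [ 0.55932931 -0.01996286  0.00801897]
```

Emit:
{"api": "servo_tool", "payload": {
  "rows": [
    [[0.6, 0, 0, -30, 0, 0, 0], [0.6, 0, 0, -30, 0, 0, 0], [0.6, 0, 0, -30, 0, 0, 0], [0.6, 0, 0, -30, 0, 0, 0], [0.6, 0, 0, -15, 0, 0, 0], [0.6, 0, 0, -5, 0, 0, 0], [0.6, 0, 0, 0, 0, 0, 0], [0.6, 0, 0, 0, 0, 0, 0]]
  ]
}}

```text
time_s: 11.15
eef_pos: [0.5747, 0.0443, 0.022]
tcp_rot: [-0.095, 2.439, 0.049]
force: [0.3, -0.0, -1.4]
grip_width: 0.716
finger_force: 44.2
```

Emit:
{"api": "servo_tool", "payload": {
  "rows": [
    [[0.6, 0, 0, -2, 0, 0, 0], [0.6, 0, 0, -2, 0, 0, 0], [0.6, 0, 0, 0, 0, 0, 0], [0.6, 0, 0, 0, 0, 0, 0]]
  ]
}}

```text
time_s: 11.55
eef_pos: [0.5735, 0.0448, 0.0153]
tcp_rot: [-0.096, 2.443, 0.05]
force: [-0.3, -0.4, -1.0]
grip_width: 0.717
finger_force: 44.2
```

Emit:
{"api": "servo_tool", "payload": {
  "rows": [
    [[0.6, 0, 0, -2, 0, 0, 0], [0.6, 0, 0, 0, 0, 0, 0], [1, 0, 0, 0, 0, 0, 0], [1, 0, 0, 0, 0, 0, 0], [1, 0, 0, 0, 0, 0, 0], [1, 0, 0, 0, 0, 0, 0], [1, 0, 0, 0, 0, 0, 0]]
  ]
}}

```text
time_s: 12.25
eef_pos: [0.5736, 0.0448, 0.0134]
tcp_rot: [-0.096, 2.443, 0.05]
force: [-0.1, -0.8, 0.5]
grip_width: 0.998
finger_force: 0.0
```

```bash
python3 - <<'E'
from w import *
im,d=capture('wrist');print(im.shape)
P=wcloud(s,d)
cv2.imwrite('pics/w5.png',im[:,:,::-1])
E
```

```text
12.25 [0.57356758 0.04475451 0.01336757] [-0.1 -0.8  0.5] [ 0.07  -0.448 -0.905  0.417  0.016 -0.003] 0.9979306163208851
[[-0.764 -0.082  0.64 ]
 [-0.056  0.997  0.061]
 [-0.642  0.011 -0.766]]
grasp pt [0.56160828 0.04361591 0.02769826]
(384, 512, 3)
```

View pics/w5.png

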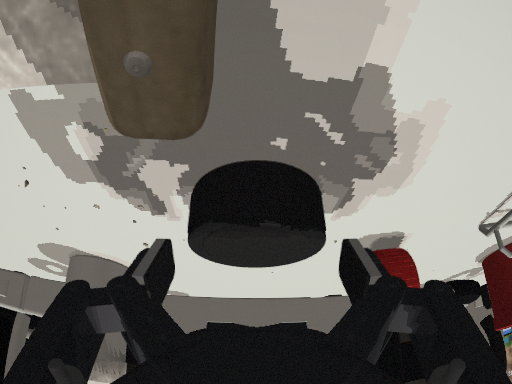

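The lid lies flat, mouth down, with its top face at (257,240). I'll back off along the tool axis, go vertical and turn joint 6 back, so it has range for the screwing.

Emit:
{"api": "servo_tool", "payload": {
  "rows": [
    [[1, -13, -1, 15, 0, 0, 0], [1, -13, -1, 15, 0, 0, 0], [1, -13, -1, 15, 0, 0, 0], [1, -13, -1, 25, -0.5, 5, 0], [1, 10, 0, 30, -0.6, 7, 0], [1, 10, 0, 30, -0.6, 7, 0], [1, 10, 0, 20, -0.6, 7, 0], [1, 5, 0, 5, -0.6, 7, 0], [1, 0, 0, 0, -0.6, 7, 0], [1, 0, 0, 0, 0, 0, 8.5], [1, 0, 0, 0, 0, 0, 8.5], [1, 0, 0, 0, 0, 0, 8.5]]
  ]
}}

```text
time_s: 13.5
eef_pos: [0.5549, 0.0408, 0.1615]
tcp_rot: [-0.815, 3.014, 0.018]
force: [-0.8, -0.4, -0.3]
grip_width: 1.002
finger_force: 0.0
```

Emit:
{"api": "servo_tool", "payload": {
  "rows": [
    [[1, 0, 0, 0, 0, 0, 8.5], [1, 0, 0, 0, 0, 0, 8.5], [1, 0, 0, 0, 0, 0, 8.5], [1, 0, 0, 0, 0, 0, 8.5], [1, 0, 0, 0, 0, 0, 8.5], [1, 0, 0, 0, 0, 0, 8.5], [1, 0, 0, 0, 0, 0, 8.5], [1, 0, 0, 0, 0, 0, 8.5], [1, 0, 0, 0, 0, 0, 8.5], [1, 0, 0, 0, 0, 0, 8.5], [1, 0, 0, 0, 0, 0, 8.5], [1, 0, 0, 0, 0, 0, 8.5]]
  ]
}}

```text
time_s: 14.7
eef_pos: [0.5546, 0.0408, 0.1623]
tcp_rot: [-2.869, 1.269, 0.036]
force: [-0.3, -1.0, 0.6]
grip_width: 0.997
finger_force: 0.0
```

```bash
python3 - <<'E'
from w import *
im,d=capture('wrist');P=wcloud(s,d);g=im.max(2)
near=np.hypot(P[...,0]-.5616,P[...,1]-.0436)<.06
m=near&(P[...,2]>.019)&(P[...,2]<.035)&(g<100)
q=P[m];print(m.sum(),np.percentile(q,[1,50,99],axis=0),cv2.minEnclosingCircle(q[:,:2].astype(np.float32)),cv2.minAreaRect(q[:,:2].astype(np.float32)))
print('tilt axis fix (rotvec deg) to vertical',np.degrees(np.cross(M[:,2],[0,0,-1])).round(2))
E
```

```text
14.7 [0.55459383 0.04077069 0.16227844] [-0.3 -1.   0.6] [ 0.066  0.105  0.062  1.546  0.015 -2.243] 0.9974718963626741
[[ 0.672 -0.74  -0.019]
 [-0.74  -0.672  0.013]
 [-0.023  0.005 -1.   ]]
grasp pt [0.55495334 0.04051957 0.1809733 ]
3056 [[0.5196775  0.01258888 0.02137735]
 [0.54950184 0.04107376 0.02467006]
 [0.57789691 0.0711105  0.0264932 ]] ((0.5482837557792664, 0.04222612828016281), 0.03156574070453644) ((0.5485714673995972, 0.041752591729164124), (0.06111162155866623, 0.06156623363494873), 41.26963806152344)
tilt axis fix (rotvec deg) to vertical [-0.77 -1.1  -0.  ]
```

Emit:
{"api": "servo_tool", "payload": {
  "rows": [
    [[1, -3, 0.6, -30, -0.8, -1.1, 0], [1, -3, 0.6, -30, 0, 0, 0], [1, 0, 0, -30, 0, 0, 0], [1, 0, 0, -30, 0, 0, 0], [1, 0, 0, -20, 0, 0, 0], [1, 0, 0, -10, 0, 0, 0], [1, 0, 0, -5, 0, 0, 0], [1, 0, 0, 0, 0, 0, 0], [1, 0, 0, 0, 0, 0, 0]]
  ]
}}

```text
time_s: 15.65
eef_pos: [0.5492, 0.042, 0.0085]
tcp_rot: [-2.868, 1.281, -0.003]
force: [-0.0, 0.9, -0.2]
grip_width: 1.0
finger_force: 0.0
```

```bash
python3 - <<'E'
from w import *
print('tilt axis fix (rotvec deg) to vertical',np.degrees(np.cross(M[:,2],[0,0,-1])).round(2))
E
```

```text
15.65 [0.5491667  0.04202758 0.00853706] [-0.   0.9 -0.2] [ 0.077  0.117 -0.224  1.228 -0.    -2.225] 0.9999786450173647
[[ 0.668 -0.745  0.002]
 [-0.745 -0.668 -0.   ]
 [ 0.001 -0.001 -1.   ]]
grasp pt [0.54913625 0.04203424 0.02723703]
tilt axis fix (rotvec deg) to vertical [0.02 0.09 0.  ]
```

Emit:
{"api": "servo_tool", "payload": {
  "rows": [
    [[1, 0, 0, -3, 0, 0, 0], [1, 0, 0, -2.5, 0, 0, 0], [0.6, 0, 0, 0, 0, 0, 0], [0.6, 0, 0, 0, 0, 0, 0], [0.6, 0, 0, 0, 0, 0, 0], [0.6, 0, 0, 0, 0, 0, 0], [0.6, 0, 0, 0, 0, 0, 0], [0.6, 0, 0, 0, 0, 0, 0], [0.6, 0, 0, 0, 0, 0, 0], [0.6, 0, 0, 0, 0, 0, 0]]
  ],
  "force": 40
}}

```text
time_s: 16.65
eef_pos: [0.5486, 0.0419, 0.0024]
tcp_rot: [2.869, -1.28, 0.001]
force: [-1.6, 0.3, 5.4]
grip_width: 0.712
finger_force: 44.0
```

Emit:
{"api": "servo_tool", "payload": {
  "rows": [
    [[0.6, 0, 0, 15, 0, 0, 0], [0.6, 0, 0, 35, 0, 0, 0], [0.6, 0, 0, 45, 0, 0, 0], [0.6, 0, 0, 45, 0, 0, 0], [0.6, -7, -20, 45, 0, 0, 0], [0.6, -7, -25, 25, 0, 0, 0], [0.6, -7, -30, 0, 0, 0, 0], [0.6, -7, -30, 0, 0, 0, 0], [0.6, -7, -30, 0, 0, 0, 0], [0.6, -7, -25, 0, 0, 0, 0], [0.6, 0, 0, 0, 0, 0, 0], [0.6, 0, 0, 0, 0, 0, 0]]
  ]
}}

```text
time_s: 17.85
eef_pos: [0.5063, -0.1184, 0.2125]
tcp_rot: [2.868, -1.282, 0.001]
force: [-1.2, 0.6, -1.0]
grip_width: 0.715
finger_force: 43.9
```

```bash
python3 - <<'E'
from w import *
im,d=capture('wrist');P=wcloud(s,d);g=im.max(2);np.savez('w6.npz',im=im,d=d)
cv2.imwrite('pics/w6.png',im[:,:,::-1])
near=np.hypot(P[...,0]-.5166,P[...,1]+.1565)<.06
for a,b in((.12,.132),(.06,.1),(.03,.135)):
    m=near&(P[...,2]>a)&(P[...,2]<b)&(g>90);q=P[m]
    if len(q):
        print(a,b,m.sum(),np.percentile(q,[1,50,99],axis=0).round(4).tolist(),cv2.minEnclosingCircle(q[:,:2].astype(np.float32)))
m=near&(P[...,2]>.119)&(P[...,2]<.132)&(g>90);q=P[m][:,:2]
from scipy.optimize import least_squares
# body wall circle: points z .03-.075
m=near&(P[...,2]>.03)&(P[...,2]<.07);q=P[m][:,:2];print(len(q))
if len(q)>20:
    f=least_squares(lambda c:np.hypot(*(q-c[:2]).T)-.048,[.5166,-.1565],loss='soft_l1',f_scale=.001);print('wall fit',f.x)
E
```

```text
17.85 [ 0.50629451 -0.11836261  0.21251875] [-1.2  0.6 -1. ] [-0.23   0.008  0.057  1.62  -0.    -2.53 ] 0.715372887298255
[[ 0.667 -0.745  0.001]
 [-0.745 -0.667 -0.   ]
 [ 0.001 -0.    -1.   ]]
grasp pt [ 0.50628456 -0.11835583  0.23121874]
0.12 0.132 627 [[0.494, -0.178, 0.1213], [0.5193, -0.1572, 0.1252], [0.5384, -0.1336, 0.1267]] ((0.515841007232666, -0.15594367682933807), 0.023181434720754623)
0.06 0.1 4454 [[0.4739, -0.2007, 0.0705], [0.5286, -0.1645, 0.0865], [0.5617, -0.1121, 0.0922]] ((0.5165233612060547, -0.15607233345508575), 0.048064835369586945)
0.03 0.135 5892 [[0.4745, -0.2002, 0.0709], [0.5265, -0.163, 0.0877], [0.5613, -0.1128, 0.126]] ((0.5165233612060547, -0.15607233345508575), 0.048064835369586945)
815
wall fit [ 0.51844211 -0.19500805]
```

View pics/w6.png

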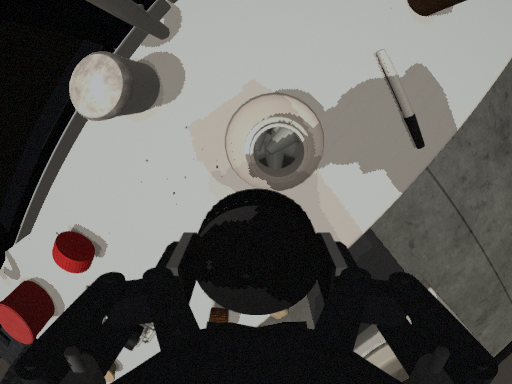

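The wrist view shows the jar at (277,140) with its rim clear, and the lid held level at (258,250). The jar's centre is (0.5163, -0.156), agreeing with the top view. Next I'll check the lid's centre in the hand.

```bash
python3 - <<'E'
from w import *
z=np.load('w6.npz');im,d=z['im'],z['d'];P=wcloud(s,d)
m=(np.hypot(P[...,0]-s['eef_pos'][0],P[...,1]-s['eef_pos'][1])<.04)&(abs(P[...,2]-.235)<.006)
n,l=cv2.connectedComponents(m.astype(np.uint8));k=np.argmax(np.bincount(l[m]));q=P[l==k]
print(len(q),np.percentile(q,[1,50,99],axis=0).round(4).tolist(),cv2.minEnclosingCircle(q[:,:2].astype(np.float32)))
A=np.c_[q[:,:2],np.ones(len(q))];print('tilt',np.linalg.lstsq(A,q[:,2],rcond=None)[0])
E
```

```text
17.9 [ 0.50644945 -0.1178131   0.21234843] [ 0.4  0.9 -1. ] [-0.228  0.008  0.057  1.62  -0.    -2.53 ] 0.7095768058131356
[[ 0.668 -0.744  0.   ]
 [-0.744 -0.668 -0.   ]
 [ 0.    -0.    -1.   ]]
grasp pt [ 0.50644322 -0.11780762  0.23104843]
12245 [[0.4773, -0.1482, 0.2298], [0.509, -0.1212, 0.2346], [0.5374, -0.0895, 0.2395]] ((0.5113784074783325, -0.12206961214542389), 0.03870930150151253)
tilt [-0.00767297  0.00951463  0.23964357]
```

Emit:
{"api": "servo_tool", "payload": {
  "rows": [
    [[0.6, 5, -19, 0, 0, 0, 0], [0.6, 4, -18, 0, 0, 0, 0], [0.6, 0, 0, -20, 0, 0, 0], [0.6, 0, 0, -25, 0, 0, 0], [0.6, 0, 0, -20, 0, 0, 0], [0.6, 0, 0, -10, 0, 0, 0], [0.6, 0, 0, -8, 0, 0, 0], [0.6, 0, 0, 0, 0, 0, 0], [0.6, 0, 0, 0, 0, 0, 0], [0.6, 0, 0, 0, 0, 0, 0]]
  ]
}}

```text
time_s: 18.9
eef_pos: [0.5159, -0.1551, 0.13]
tcp_rot: [2.869, -1.28, 0.003]
force: [-0.2, -0.3, -1.0]
grip_width: 0.713
finger_force: 43.9
```

Emit:
{"api": "servo_tool", "payload": {
  "rows": [
    [[0.6, 0, 0, -2, 0, 0, 0], [0.6, 0, 0, -2, 0, 0, 0], [0.6, 0, 0, -1, 0, 0, 0], [0.6, 0, 0, 0, 0, 0, 0], [0.6, 0, 0, 0, 0, 0, 0]]
  ]
}}

```text
time_s: 19.4
eef_pos: [0.5155, -0.155, 0.1238]
tcp_rot: [2.869, -1.28, 0.0]
force: [0.4, -0.1, -1.0]
grip_width: 0.707
finger_force: 43.9
```

Emit:
{"api": "servo_tool", "payload": {
  "rows": [
    [[0.6, 0, 0, -2, 0, 0, 0], [0.6, 0, 0, -1, 0, 0, 0], [0.6, 0, 0, -1, 0, 0, 0], [0.6, 0, 0, 0, 0, 0, 0], [0.6, 0, 0, 0, 0, 0, 0]]
  ]
}}

```text
time_s: 19.9
eef_pos: [0.5155, -0.1551, 0.1198]
tcp_rot: [2.869, -1.28, 0.0]
force: [1.3, -1.8, -1.8]
grip_width: 0.711
finger_force: 43.9
```

Emit:
{"api": "servo_tool", "payload": {
  "rows": [
    [[0.6, 0, 0, -1, 0, 0, 0], [0.6, 0, 0, -1, 0, 0, 0], [0.6, 0, 0, 0, 0, 0, 0], [0.6, 0, 0, 0, 0, 0, 0]]
  ]
}}

```text
time_s: 20.3
eef_pos: [0.5156, -0.1551, 0.118]
tcp_rot: [2.869, -1.28, 0.001]
force: [2.0, -1.7, -1.3]
grip_width: 0.711
finger_force: 44.0
```

Emit:
{"api": "servo_tool", "payload": {
  "rows": [
    [[0.6, 0, 0, -1, 0, 0, 0], [0.6, 0, 0, 0, 0, 0, 0], [0.6, 0, 0, 0, 0, 0, 0]]
  ]
}}

```text
time_s: 20.6
eef_pos: [0.5157, -0.1551, 0.1171]
tcp_rot: [2.869, -1.28, 0.001]
force: [3.8, -0.1, 1.9]
grip_width: 0.715
finger_force: 44.1
```

Emit:
{"api": "servo_tool", "payload": {
  "rows": [
    [[0.6, 0, 0, -1, 0, 0, 0], [0.6, 0, 0, 0, 0, 0, 0], [0.6, 0, 0, 0, 0, 0, 0]]
  ]
}}

```text
time_s: 20.9
eef_pos: [0.5158, -0.1551, 0.1168]
tcp_rot: [2.869, -1.28, 0.003]
force: [1.5, -0.1, 5.9]
grip_width: 0.714
finger_force: 44.6
```

Contact came at mouth height of about 114.6 mm, so the lugs rest on the ridges. I'll turn clockwise, following the thread with a light downward load.

Emit:
{"api": "servo_tool", "payload": {
  "rows": [
    [[0.6, 0, 0, -0.3, 0, 0, -6], [0.6, 0, 0, -0.3, 0, 0, -6], [0.6, 0, 0, -0.3, 0, 0, -6], [0.6, 0, 0, -0.3, 0, 0, -6], [0.6, 0, 0, -0.3, 0, 0, -6], [0.6, 0, 0, -0.3, 0, 0, -6], [0.6, 0, 0, 0, 0, 0, 0]]
  ]
}}

```text
time_s: 21.6
eef_pos: [0.5159, -0.1552, 0.115]
tcp_rot: [-2.329, 2.108, -0.003]
force: [1.8, -1.3, 6.0]
grip_width: 0.716
finger_force: 44.6
```

```bash
cat > st.py <<'E'
from h import *
s=state();M=R.from_rotvec(s['tcp_rot']).as_matrix();print(s['time_s'],s['eef_pos'].round(4),s['force'].round(1),s['moment'].round(2),'j6',np.degrees(s['joints'][5]).round(1),'tilt',np.degrees(np.arccos(-M[2,2])).round(2),'heading',np.degrees(np.arctan2(M[1,0],M[0,0])).round(1))
E
python3 st.py
```

```text
21.6 [ 0.5159 -0.1552  0.115 ] [ 1.8 -1.3  6. ] [-0.29 -0.38 -0.21] j6 -112.4 tilt 0.1 heading -84.3
```

Emit:
{"api": "servo_tool", "payload": {
  "rows": [
    [[0.6, 0, 0, -0.3, 0, 0, -6], [0.6, 0, 0, -0.3, 0, 0, -6], [0.6, 0, 0, -0.3, 0, 0, -6], [0.6, 0, 0, -0.3, 0, 0, -6], [0.6, 0, 0, -0.3, 0, 0, -6], [0.6, 0, 0, -0.3, 0, 0, -6], [0.6, 0, 0, 0, 0, 0, 0]]
  ]
}}

```text
time_s: 22.3
eef_pos: [0.5158, -0.1552, 0.1132]
tcp_rot: [-1.563, 2.725, -0.002]
force: [1.3, -1.4, 6.5]
grip_width: 0.718
finger_force: 44.6
```

```bash
python3 st.py
```

```text
22.3 [ 0.5158 -0.1552  0.1132] [ 1.3 -1.4  6.5] [-0.25 -0.29 -0.19] j6 -76.4 tilt 0.07 heading -120.3
```

Emit:
{"api": "servo_tool", "payload": {
  "rows": [
    [[0.6, 0, 0, -0.3, 0, 0, -6], [0.6, 0, 0, -0.3, 0, 0, -6], [0.6, 0, 0, -0.3, 0, 0, -6], [0.6, 0, 0, -0.3, 0, 0, -6], [0.6, 0, 0, -0.3, 0, 0, -6], [0.6, 0, 0, -0.3, 0, 0, -6], [0.6, 0, 0, 0, 0, 0, 0]]
  ]
}}

```text
time_s: 23.0
eef_pos: [0.5157, -0.1551, 0.1114]
tcp_rot: [-0.645, 3.074, -0.001]
force: [0.6, -0.5, 7.3]
grip_width: 0.705
finger_force: 44.7
```

```bash
python3 st.py
```

```text
23.0 [ 0.5157 -0.1551  0.1114] [ 0.6 -0.5  7.3] [-0.11 -0.24 -0.16] j6 -40.4 tilt 0.05 heading -156.3
```

Emit:
{"api": "servo_tool", "payload": {
  "rows": [
    [[0.6, 0, 0, -0.2, 0, 0, -6], [0.6, 0, 0, -0.2, 0, 0, -6], [0.6, 0, 0, -0.2, 0, 0, -6], [0.6, 0, 0, -0.2, 0, 0, -6], [0.6, 0, 0, -0.2, 0, 0, -6], [0.6, 0, 0, 0, 0, 0, 0]]
  ]
}}

```text
time_s: 23.6
eef_pos: [0.5157, -0.1551, 0.1101]
tcp_rot: [0.171, 3.136, 0.0]
force: [1.5, -1.1, 5.0]
grip_width: 0.71
finger_force: 44.5
```

```bash
python3 st.py
```

```text
23.6 [ 0.5157 -0.1551  0.1101] [ 1.5 -1.1  5. ] [-0.08 -0.29 -0.1 ] j6 -10.5 tilt 0.03 heading 173.8
```

Emit:
{"api": "servo_tool", "payload": {
  "rows": [
    [[0.6, 0, 0, -0.3, 0, 0, -6], [0.6, 0, 0, -0.3, 0, 0, -6], [0.6, 0, 0, -0.3, 0, 0, -6], [0.6, 0, 0, -0.3, 0, 0, -6], [0.6, 0, 0, 0, 0, 0, 0]]
  ]
}}

```text
time_s: 24.1
eef_pos: [0.5157, -0.155, 0.1093]
tcp_rot: [0.819, 3.032, 0.001]
force: [1.2, -0.2, 7.0]
grip_width: 0.71
finger_force: 44.8
```

```bash
python3 st.py
```

```text
24.1 [ 0.5157 -0.155   0.1093] [ 1.2 -0.2  7. ] [-0.05 -0.18 -0.15] j6 13.5 tilt 0.06 heading 149.8
```

Emit:
{"api": "servo_tool", "payload": {
  "rows": [
    [[0.6, 0, 0, -0.2, 0, 0, -5], [0.6, 0, 0, -0.2, 0, 0, -5], [0.6, 0, 0, -0.2, 0, 0, -5], [0.6, 0, 0, 0, 0, 0, 0]]
  ]
}}

```text
time_s: 24.5
eef_pos: [0.5157, -0.1551, 0.1089]
tcp_rot: [1.206, 2.899, 0.001]
force: [0.7, 0.6, 10.5]
grip_width: 0.714
finger_force: 44.9
```

```bash
python3 st.py
```

```text
24.5 [ 0.5157 -0.1551  0.1089] [ 0.7  0.6 10.5] [ 0.04  0.   -0.14] j6 28.4 tilt 0.08 heading 134.8
```

Emit:
{"api": "servo_tool", "payload": {
  "rows": [
    [[0.6, 0, 0, 0, 0, 0, -5], [0.6, 0, 0, 0, 0, 0, -5], [0.6, 0, 0, 0, 0, 0, 0]]
  ]
}}

```text
time_s: 24.8
eef_pos: [0.5157, -0.1551, 0.1089]
tcp_rot: [1.454, 2.783, 0.001]
force: [0.6, -0.5, 9.5]
grip_width: 0.716
finger_force: 44.9
```

```bash
python3 st.py
```

```text
24.8 [ 0.5157 -0.1551  0.1089] [ 0.6 -0.5  9.5] [-0.01 -0.07 -0.13] j6 38.4 tilt 0.09 heading 124.8
```

Emit:
{"api": "servo_tool", "payload": {
  "rows": [
    [[0.6, 0, 0, 0, 0, 0, -5], [0.6, 0, 0, 0, 0, 0, -5], [0.6, 0, 0, 0, 0, 0, 0]]
  ]
}}

```text
time_s: 25.1
eef_pos: [0.5158, -0.155, 0.1089]
tcp_rot: [1.691, 2.646, 0.002]
force: [0.4, 0.4, 9.4]
grip_width: 0.711
finger_force: 44.8
```

```bash
python3 st.py
```

```text
25.1 [ 0.5158 -0.155   0.1089] [0.4 0.4 9.4] [ 0.04 -0.14 -0.12] j6 48.4 tilt 0.09 heading 114.8
```

Emit:
{"api": "servo_tool", "payload": {
  "rows": [
    [[0.6, 0, 0, 0, 0, 0, -5], [0.6, 0, 0, 0, 0, 0, -5], [0.6, 0, 0, 0, 0, 0, 0]]
  ]
}}

```text
time_s: 25.4
eef_pos: [0.5158, -0.155, 0.1088]
tcp_rot: [1.915, 2.489, 0.002]
force: [1.6, 0.5, 7.8]
grip_width: 0.706
finger_force: 44.8
```

```bash
python3 st.py
```

```text
25.4 [ 0.5158 -0.155   0.1088] [1.6 0.5 7.8] [ 0.05 -0.14 -0.02] j6 58.4 tilt 0.1 heading 104.8
```

Emit:
{"api": "servo_tool", "payload": {
  "rows": [
    [[0.6, 0, 0, 0, 0, 0, -5], [0.6, 0, 0, 0, 0, 0, -5], [0.6, 0, 0, 0, 0, 0, 0]]
  ]
}}

```text
time_s: 25.7
eef_pos: [0.5157, -0.155, 0.1088]
tcp_rot: [2.125, 2.312, 0.002]
force: [1.0, 1.2, 8.2]
grip_width: 0.71
finger_force: 44.8
```

```bash
python3 st.py
```

```text
25.7 [ 0.5157 -0.155   0.1088] [1.  1.2 8.2] [ 0.13 -0.14  0.06] j6 68.4 tilt 0.09 heading 94.8
```

Emit:
{"api": "servo_tool", "payload": {
  "rows": [
    [[0.6, 0, 0, 0, 0, 0, -5], [0.6, 0, 0, 0, 0, 0, -5], [0.6, 0, 0, 0, 0, 0, 0]]
  ]
}}

```text
time_s: 26.0
eef_pos: [0.5157, -0.155, 0.1088]
tcp_rot: [2.318, 2.119, 0.002]
force: [0.3, 0.7, 7.6]
grip_width: 0.714
finger_force: 44.8
```

```bash
python3 st.py
```

```text
26.0 [ 0.5157 -0.155   0.1088] [0.3 0.7 7.6] [ 0.09 -0.14  0.03] j6 78.4 tilt 0.09 heading 84.8
```

Emit:
{"api": "servo_tool", "payload": {
  "rows": [
    [[0.6, 0, 0, 0, 0, 0, -5], [0.6, 0, 0, 0, 0, 0, -5], [0.6, 0, 0, 0, 0, 0, 0]]
  ]
}}

```text
time_s: 26.3
eef_pos: [0.5157, -0.155, 0.1088]
tcp_rot: [2.494, 1.908, 0.002]
force: [0.8, 0.1, 8.6]
grip_width: 0.713
finger_force: 44.8
```

```bash
python3 st.py
```

```text
26.3 [ 0.5157 -0.155   0.1088] [0.8 0.1 8.6] [ 0.06 -0.11 -0.03] j6 88.4 tilt 0.1 heading 74.8
```

Emit:
{"api": "servo_tool", "payload": {
  "rows": [
    [[0.6, 0, 0, 0, 0, 0, -5], [0.6, 0, 0, 0, 0, 0, -5], [0.6, 0, 0, 0, 0, 0, 0]]
  ]
}}

```text
time_s: 26.6
eef_pos: [0.5157, -0.155, 0.1088]
tcp_rot: [2.651, 1.684, 0.002]
force: [1.6, 0.6, 9.4]
grip_width: 0.71
finger_force: 44.8
```

```bash
python3 st.py
```

```text
26.6 [ 0.5157 -0.155   0.1088] [1.6 0.6 9.4] [ 0.06 -0.09 -0.01] j6 98.4 tilt 0.1 heading 64.8
```

Emit:
{"api": "servo_tool", "payload": {
  "rows": [
    [[0.6, 0, 0, 0.7, 0, 0, 0], [0.6, 0, 0, 0, 0, 0, 0], [0.6, 0, 0, 0, 0, 0, 0]]
  ]
}}

```text
time_s: 26.9
eef_pos: [0.5157, -0.155, 0.1088]
tcp_rot: [2.65, 1.687, 0.002]
force: [2.1, 0.7, 5.5]
grip_width: 0.713
finger_force: 44.5
```

```bash
python3 st.py
```

```text
26.9 [ 0.5157 -0.155   0.1088] [2.1 0.7 5.5] [ 0.1  -0.49 -0.01] j6 98.3 tilt 0.07 heading 64.9
```

Emit:
{"api": "servo_tool", "payload": {
  "rows": [
    [[0.6, 0, 0, 0.7, 0, 0, 0], [0.6, 0, 0, 0, 0, 0, 0], [0.6, 0, 0, 0, 0, 0, 0]]
  ]
}}

```text
time_s: 27.2
eef_pos: [0.5156, -0.155, 0.1089]
tcp_rot: [-2.651, -1.686, -0.001]
force: [5.8, -1.0, -1.5]
grip_width: 0.71
finger_force: 44.1
```

```bash
python3 st.py
```

```text
27.2 [ 0.5156 -0.155   0.1089] [ 5.8 -1.  -1.5] [-0.01 -1.09  0.03] j6 98.3 tilt 0.03 heading 64.9
```

The lid stays down when the tool pulls up, so the thread holds it. I'll relax the load, release, rise and look.

Emit:
{"api": "servo_tool", "payload": {
  "rows": [
    [[0.6, 0, 0, -0.7, 0, 0, 0], [0.6, 0, 0, 0, 0, 0, 0], [1, 0, 0, 0, 0, 0, 0], [1, 0, 0, 0, 0, 0, 0], [1, 0, 0, 0, 0, 0, 0], [1, 0, 0, 0, 0, 0, 0], [1, 0, 0, 10, 0, 0, 0], [1, 0, 0, 25, 0, 0, 0], [1, 0, 0, 35, 0, 0, 0], [1, 0, 0, 35, 0, 0, 0], [1, 0, 0, 0, 0, 0, 0], [1, 0, 0, 0, 0, 0, 0]]
  ]
}}

```text
time_s: 28.4
eef_pos: [0.5159, -0.1552, 0.2147]
tcp_rot: [2.649, 1.685, 0.003]
force: [0.9, 0.8, -0.3]
grip_width: 0.999
finger_force: 0.0
```

```bash
python3 - <<'E'
from w import *
im,d=capture('wrist');P=wcloud(s,d);g=im.max(2)
cv2.imwrite('pics/w7.png',im[:,:,::-1])
r=np.hypot(P[...,0]-.5163,P[...,1]+.156)
m=(r<.036)&(P[...,2]>.115)&(P[...,2]<.15)&(g<120);q=P[m]
print(len(q),np.percentile(q,[2,50,98],axis=0).round(4).tolist())
t=q[abs(q[:,2]-np.percentile(q[:,2],70))<.003];A=np.c_[t[:,:2]-[.5163,-.156],np.ones(len(t))];print('lid plane',np.linalg.lstsq(A,t[:,2],rcond=None)[0],cv2.minEnclosingCircle(t[:,:2].astype(np.float32)))
m=(r<.052)&(P[...,2]>.065)&(P[...,2]<.1)&(g>60);q=P[m];print('shoulder',cv2.minEnclosingCircle(q[:,:2].astype(np.float32)),q[:,2].max())
m=(r>.1)&(r<.14)&(abs(P[...,2])<.006);print('table z',np.median(P[m][:,2]))
E
```

```text
28.4 [ 0.51587543 -0.15517356  0.21466499] [ 0.9  0.8 -0.3] [-0.292  0.051  0.106  1.623  0.     1.716] 0.999411550089945
[[ 0.424  0.906  0.002]
 [ 0.906 -0.424 -0.   ]
 [ 0.001  0.002 -1.   ]]
grasp pt [ 0.51583042 -0.15516551  0.23336493]
4662 [[0.4878, -0.1824, 0.1219], [0.5165, -0.1524, 0.1312], [0.5437, -0.1252, 0.1327]]
lid plane [-0.00051911 -0.00098468  0.13123298] ((0.5152625441551208, -0.15532657504081726), 0.031501732766628265)
shoulder ((0.5148401856422424, -0.15521448850631714), 0.04800054803490639) 0.09173995532394358
table z -0.0005345422191935789
```

View pics/w7.png

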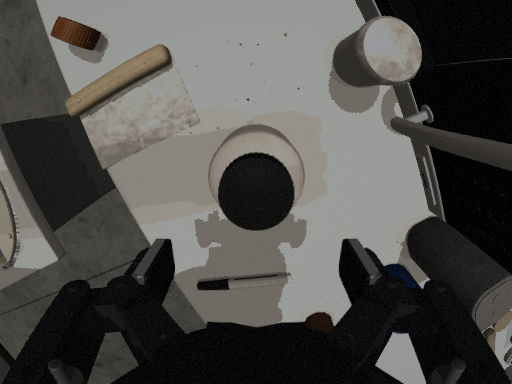

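The lid sits level on the jar at (257,190). Its top is 131.5 mm up, so the mouth is at about 106.5 mm and the seal pressed in about 2.5 mm. It is centred within 1 mm, and nothing else in view has moved.

```bash
python3 -c "from bench import *;print(finish_job())"
```

```text
the job is handed in; nothing more can be done
None
```

The large black lid is screwed down on the white jar and released, and the job was handed in at about 28 s. The last look showed it level and centred within 1 mm, with the seal pressed in by about 2.5 mm. The thread gave no clear end stop as I turned, but the lid held when I pulled up on it.

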